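# Unclip the cover of the flat battery box

## Robot

A 7-joint arm with a two-finger parallel gripper is mounted at the origin on a cart in front of the work surface, level with it; the furniture and walls round the work are solid. World frame = base frame: x ahead of the robot, y to its left, z up, the work surface at z = 0. Lengths are in m, angles in rad, forces in N, time in s.
With the tool pointing down it reaches from about 0.4 to 0.875 m from the base axis. Payload 4.4 kg.
Tool frame: the origin (TCP) lies on the mounting face of the last link; the fingertips stand 173 mm ahead of it and the grasp point (between the pads) lies 155 mm ahead of it; z points along the fingers, y is the line along which they close (so a half turn about z gives the same grasp; the last joint's range is limited). The gripper opens to 85 mm and grips with 20 to 120 N. Pads are 22 mm wide; open, the fingers measure 114 mm over their backs; the gripper's body (76 mm by 85 mm) begins 54 mm behind the grasp point. The pads swing forward as they close: fully open they stand 13 mm farther back than shut.
Start: joints at [1.147, 0.628, 0.038, 1.517, -0.027, 0.996, -0.02], TCP at [0.228, -0.609, 0.405] pointing down, gripper open.
Joint ranges: [-3.06, 3.06], [-0.37, 2.12], [-1.25, 1.32], [0.18, 2.47], [-1.1, 4.24], [0.23, 1.98], [-2.94, 2.94]. Speed limits (rad/s): [2.57, 2.57, 3.14, 3.14, 3.14, 3.14, 3.14].

## Interface

Orientations are given as a unit quaternion [x, y, z, w].
In Python, from workcell import manip gives the robot as it stands.
- The arm moves only by the shell command python3 -m pendant 'ROWS' [FORCE]. ROWS is JSON, a list that holds one entry, the list of rows, each a list of 5 numbers: the shift along the tool's x, y, z in m, then the turn about the tool's z in degrees, then the closure, from 0 (fully open) to 1 (shut). In form: [[[tx, ty, tz, yaw, fingers], ...]]. A call has exactly 8 rows; each row is the pose to reach, as a shift and turn from the pose commanded when the call began, along the tool's axes at that moment; what a row does not reach only later rows make up. A row lasts 1/8 s, in which the tool goes at most 62.5 mm and 10.7 degrees, less where a joint would pass 70% of its speed; a pose out of reach is approached as far as the arm can. A call with a gripper value outside its range is refused whole. The fingers move at their own pace and stop on an object; FORCE is the grip in N (left out, the last holds). Time passes only in rows, so rows that repeat a pose let the fingers close, or fill a call up. It gives the time, the measured TCP pose, the force, the opening and the grip force at its end, in the units of the state.
- manip.state(): the state, without advancing time (a new reading comes with each control period).
- manip.read_camera(name): name is "side" or "top" or "wrist"; returns (picture, depth): 400x640x3 uint8, red, green, blue; 400x640 float32, m along the optical axis (not along the pixel's ray), 0 where there is no reading.
- manip.get_calibration(name): a dict with "camera_matrix" (3x3 intrinsics, pixels), "T" (4x4, takes a point from camera to world coordinates); the wrist camera has in their place "T_tool_cam" (4x4, takes a point from camera to tool coordinates, whose origin is the TCP and whose axes are the flange's). Camera axes: x right, y up, looking along -z (the intrinsics and any distortion apply to the point x, -y, -z); pixel columns grow to the right and rows downward; lengths in m; the calibration is good to about 2 mm. A picture is of the moment at which its call begins: read the wrist's pose just before it. get_calibration takes no time and is no camera call.
- manip.sign_off(): hands the job in; it is judged then, once.
The state is a dict: "clock": time; "qpos": joint angles; "qvel": joint speeds; "joint_torque": joint torques, N m; "ee_pos": TCP position; "ee_rot": TCP orientation; "force": force on the tool from outside, world axes, zero at the start; "wrist_torque": the same for the moment, N m; "width": finger opening in m; "finger_force": force on a finger pad.
Only numpy, scipy, OpenCV 4.12 (cv2) and the standard library are available. Lean on these libraries where they do the work, as an engineer would, in place of code of your own. Each camera call takes 0.05 s, during which the arm holds its last target. There are 200 camera calls.

## Task

The bench has two white battery boxes; the one with the red lamp is flat. Press its cover's orange snap tab inward, pinching it against the black fixed grip, lift the cover off while the box stays standing on the bench where it is, and set the cover down flat and right way up on the worn cream board without dropping it. Leave the box with the green lamp alone.

Things in the scene. Friction and masses are not known exactly. Their poses are not given: they have to be found in the camera images.
- red_cover: Cover of the red-lamp box, 75 g: grey plate 75 x 54 mm, z 14 to 18 mm; origin midway, level with its skirts' lower edge (its feet when off). Two upright grips 26 mm wide at x = 0, tops z = 43: orange snap tab (outer face y = -19.5), black fixed grip (outer face y = +19.5). The tab slides 7 mm along +y on a spring (3 to 9 N), free of its catch after 5 mm: 32 mm across when fully pinched.
- red_box: White battery box with a red lamp (18 mm) on its +x end, 100 x 56 x 40 mm (lamp end 44), two blue cells inside, 0.5 kg, loose: it may slide a few mm when pinched. Origin: centre of its underside. Seated cover: origin at (-11, 0, 26) mm, same axes. Tab unpressed, a barb holds the cover and the box lifts with it; pressed, the cover comes straight up and is clear after 20 mm.
- green_cover: Bystander: the same cover, orange tab and all, on the second battery box, alike but with a green lamp. Same origin and axes as the other cover; its box stands under it in the same way. Not to be moved.
- board: Worn cream cutting block, 142 (x) x 90 (y) x 21 mm, fixed on the bench. Origin: centre of its underside; its flat top is at z = 21 mm.
Things that resemble listed ones, but are neither listed nor needed, are in the scene too. What is shaped like the red_cover but turquoise is not meant.

How it is judged:
By the outcome, as a careful person would: the job done as asked, in the order asked, and still so for the second after the job is handed in, with the robot touching nothing.
It also fails if it takes over 43 s, if anything falls off the work surface, if the arm or the gripper's body presses on something with over 40 N, if the wrist force passes 120 N, or if a joint passes its speed limit or range.

## Working session

There is one attempt and no reset: what is moved stays moved. The work goes in short steps, Python scripts to look and compute and a shell command to move; the robot and the scene stay as the last step left them, time stands still between calls to the robot, and variables do not carry over. Pictures are saved under pics/ and viewed, at most 10 in all, crops included, and the job is handed in when it is done.

```bash
mkdir -p pics; cat > h.py <<'E'
import numpy as np, cv2
from workcell import manip
from scipy.spatial.transform import Rotation as R
def snap(name,tag):
    s=manip.state(); im,d=manip.read_camera(name); c=manip.get_calibration(name)
    if 'T' in c: T=np.array(c['T'])
    else:
        W=np.eye(4); W[:3,:3]=R.from_quat(s['ee_rot']).as_matrix(); W[:3,3]=s['ee_pos']; T=W@np.array(c['T_tool_cam'])
    np.savez(f'{tag}.npz',im=im,d=d,T=T,K=np.array(c['camera_matrix'])); cv2.imwrite(f'pics/{tag}.png',im[:,:,::-1]); return c
def load(tag): return np.load(f'{tag}.npz')
def px(tag,u,v,z=None):
    "world point at pixel: by depth, or on plane z"
    f=load(tag);K,T=f['K'],f['T']; r=np.array([(u-K[0,2])/K[0,0],-(v-K[1,2])/K[1,1],-1])
    if z is None:
        p=f['d'][int(v)-1:int(v)+2,int(u)-1:int(u)+2]; p=p[p>0]; return T[:3,:3]@(r*np.median(p))+T[:3,3] if len(p) else None
    w=T[:3,:3]@r; return T[:3,3]+w*(z-T[2,3])/w[2]
E
python3 - <<'E'
from h import *
for n in('side','top','wrist'):
    c=snap(n,n+'0'); print({k:(np.round(v,3).tolist() if not isinstance(v,str) else v) for k,v in c.items()})
s=manip.state(); print(s['clock'],s['ee_pos'],s['ee_rot'],s['width'],R.from_quat(s['ee_rot']).as_matrix().round(3).tolist())
E
```

```text
{'camera_matrix': [[384.855, 0.0, 320.032], [0.0, 384.855, 199.384], [0.0, 0.0, 1.0]], 'T': [[-0.911, 0.208, -0.355, 0.215], [-0.411, -0.494, 0.766, 0.83], [-0.016, 0.844, 0.535, 0.508], [0.0, 0.0, 0.0, 1.0]]}
{'camera_matrix': [[383.839, 0.0, 319.609], [0.0, 383.839, 200.44], [0.0, 0.0, 1.0]], 'T': [[0.012, 0.993, -0.114, 0.425], [-1.0, 0.012, -0.006, 0.151], [-0.005, 0.114, 0.993, 0.923], [0.0, 0.0, 0.0, 1.0]]}
{'camera_matrix': [[316.389, 0.0, 321.89], [0.0, 316.389, 197.041], [0.0, 0.0, 1.0]], 'T_tool_cam': [[-0.002, 0.964, 0.266, 0.068], [1.0, 0.001, 0.001, 0.0], [0.001, 0.266, -0.964, 0.031], [0.0, 0.0, 0.0, 1.0]]}
0.15 [ 0.22758276 -0.6086329   0.40400667] [ 9.84039523e-01  1.77948637e-01 -1.41096383e-04 -6.93088357e-04] 0.08546687455125314 [[0.937, 0.35, -0.001], [0.35, -0.937, 0.001], [-0.0, -0.001, -1.0]]
```

View pics/top0.png

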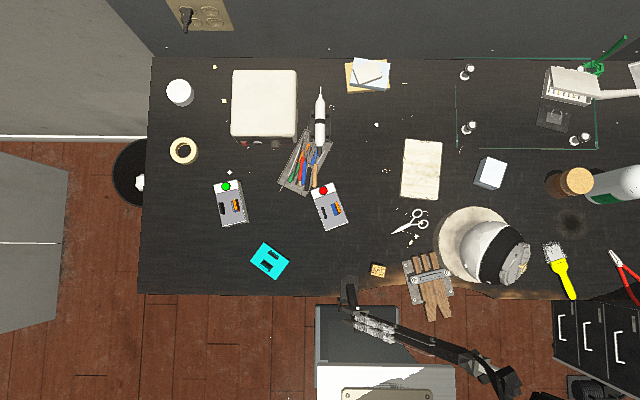

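View pics/side0.png

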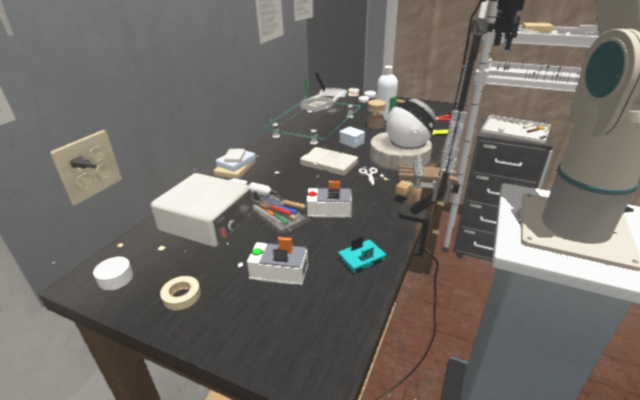

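Top view: the red-lamp box is at about (330,206) with its lamp at (323,190). The green-lamp box is at (230,204), the turquoise decoy cover at (269,261) and the cream board at (421,168). The side view agrees: red box (329,200), green box (279,262), board (330,160). I chose the box at (330,206) and will check it in a close crop.

```bash
python3 - <<'E'
from h import *
a=cv2.imread('pics/top0.png'); b=cv2.imread('pics/side0.png')
c=cv2.resize(a[165:245,290:370],(480,480),interpolation=cv2.INTER_CUBIC)
d=cv2.resize(b[170:225,295:365],(300,236),interpolation=cv2.INTER_CUBIC)
e=cv2.resize(a[130:205,395:448],(169,240),interpolation=cv2.INTER_CUBIC)
o=np.zeros((480,790,3),np.uint8);o[:,:480]=c;o[:236,485:785]=d;o[240:,485:654]=e
cv2.imwrite('pics/crop1.png',o)
f=load('top0');K,T=f['K'],f['T']
for u,v in[(323,190),(330,206),(336,209),(350,215),(421,168),(410,150),(432,190),(375,200)]:print(u,v,px('top0',u,v))
# depth-based regions
vv,uu=np.mgrid[0:400,0:640];dd=f['d'];P=np.stack([(uu-K[0,2])/K[0,0],-(vv-K[1,2])/K[1,1],-np.ones_like(dd)],-1)*dd[...,None]@T[:3,:3].T+T[:3,3]
for n,(u0,u1,v0,v1),(z0,z1) in[('box',(305,355,175,235),(.033,.07)),('board',(395,450,130,205),(.012,.035))]:
    q=P[v0:v1,u0:u1].reshape(-1,3);q=q[(q[:,2]>z0)&(q[:,2]<z1)]
    print(n,len(q),np.median(q[:,2]),cv2.minAreaRect((q[:,:2]*1000).astype(np.float32)))
E
```

```text
323 190 [0.54964161 0.14917524 0.0504982 ]
330 206 [0.51361434 0.13262641 0.04356192]
336 209 [0.50726142 0.11859388 0.03901195]
350 215 [0.4967106  0.08335004 0.00055107]
421 168 [ 0.60949637 -0.08411269  0.02114289]
410 150 [ 0.65335791 -0.0587732   0.02015552]
432 190 [ 0.55683128 -0.10929722  0.02079242]
375 200 [ 0.53399481  0.02277012 -0.00129787]
box 983 0.04368891713073064 ((513.8370361328125, 135.7451629638672), (100.34022521972656, 55.96566390991211), 21.3231143951416)
board 2215 0.02045823208207831 ((607.8792724609375, -84.48626708984375), (90.73523712158203, 142.85507202148438), 84.60333251953125)
```

View pics/crop1.png

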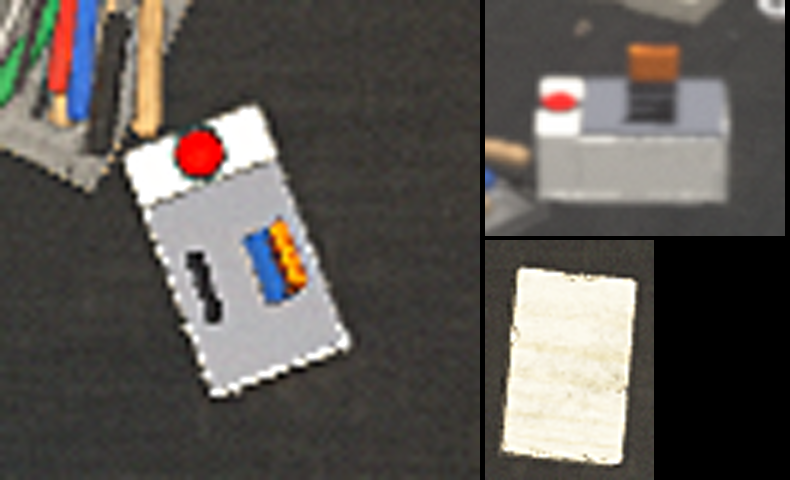

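The crop confirms it: red lamp at crop (200,153), orange tab at (288,255), black grip at (205,285), and the board is plain cream. Next I'll check heights along the path, since a black articulated arm stands near the bench edge, and triangulate the grip tops from the top and side views.

```bash
python3 - <<'E'
from h import *
def cloud(t):
    f=load(t);K,T,dd=f['K'],f['T'],f['d'];vv,uu=np.mgrid[0:400,0:640]
    P=np.stack([(uu-K[0,2])/K[0,0],-(vv-K[1,2])/K[1,1],-np.ones_like(dd)],-1)*dd[...,None]@T[:3,:3].T+T[:3,3]
    P[dd<=0]=np.nan; return P
P=cloud('top0');S=cloud('side0')
for u,v in[(350,290),(360,315),(400,340),(440,360),(490,375),(512,383),(490,240),(430,280)]:print('top',u,v,P[v,u].round(3))
for u,v in[(490,20),(478,60),(460,120),(445,180),(425,215),(510,30)]:print('side',u,v,S[v,u].round(3))
A=np.r_[P.reshape(-1,3),S.reshape(-1,3)];A=A[~np.isnan(A).any(1)]
for x0 in np.arange(.1,.8,.1):
    print(round(x0,1),[ (lambda q: round(float(q.max()),2) if len(q) else None)(A[(A[:,0]>=x0)&(A[:,0]<x0+.1)&(A[:,1]>=y)&(A[:,1]<y+.1),2]) for y in np.arange(-.7,.3,.1)])
# triangulate orange tab top: side crop px (654,47)->, top crop (288,255)
def ray(t,u,v):
    f=load(t);a=f['T'][:3,3];b=px(t,u,v,0);return a,(b-a)/np.linalg.norm(b-a)
f=load('top0')
a,d=ray('side0',295+(654-485)*70/300,170+47*55/236);b,e=ray('top0',290+290/6,165+255/6)
s=np.linalg.lstsq(np.c_[d,-e],b-a,rcond=None)[0];print('tab',a+d*s[0],b+e*s[1])
E
```

```text
top 350 290 [0.324 0.085 0.036]
top 360 315 [0.286 0.072 0.132]
top 400 340 [0.265 0.015 0.245]
top 440 360 [-0.076 -0.379 -0.846]
top 490 375 [ 0.271 -0.054  0.437]
top 512 383 [ 0.265 -0.076  0.446]
top 490 240 [ 0.438 -0.183  0.156]
top 430 280 [ 0.348 -0.096  0.034]
side 490 20 [ 0.288 -0.904  0.289]
side 478 60 [ 0.322 -1.29   0.059]
side 460 120 [0.266 0.042 0.224]
side 445 180 [0.272 0.077 0.103]
side 425 215 [0.3   0.089 0.013]
side 510 30 [ 0.211 -0.539  0.31 ]
0.1 [0.39, 0.39, -0.84, -0.84, -0.84, 0.01, 0.02, 0.02, 0.01, -0.84]
0.2 [0.38, 0.39, -0.84, -0.84, -0.84, 0.46, 0.46, 0.31, 0.08, None]
0.3 [0.0, 0.01, 0.02, 0.02, 0.17, 0.17, 0.05, 0.06, 0.02, 0.05]
0.4 [0.0, 0.01, 0.02, 0.02, 0.17, 0.17, 0.02, 0.05, 0.07, 0.05]
0.5 [0.02, 0.18, 0.18, 0.09, 0.05, 0.05, 0.03, 0.0, 0.07, 0.02]
0.6 [0.02, 0.12, 0.09, 0.04, 0.04, 0.04, 0.02, 0.01, 0.05, 0.08]
0.7 [0.04, 0.03, 0.09, 0.09, 0.05, 0.05, 0.01, 0.04, 0.05, 0.08]
tab [0.50872593 0.11475934 0.06834714] [0.5079791  0.1144896  0.06828664]
```

```bash
python3 - <<'E'
from h import *
a=cv2.imread('pics/side0.png')[0:230,400:640];b=cv2.imread('pics/top0.png')[250:400,300:560]
o=np.zeros((575,800,3),np.uint8);o[:460,:480]=cv2.resize(a,(480,460));o[:180,485:797]=cv2.resize(b,(312,180));cv2.imwrite('pics/crop2.png',o)
for t in('top0','side0'):
    f=load(t);K,T,dd=f['K'],f['T'],f['d'];vv,uu=np.mgrid[0:400,0:640]
    P=np.stack([(uu-K[0,2])/K[0,0],-(vv-K[1,2])/K[1,1],-np.ones_like(dd)],-1)*dd[...,None]@T[:3,:3].T+T[:3,3]
    ok=(dd>0)&(P[...,0]>.15)&(P[...,0]<.4)&(abs(P[...,1]+.1)<.3)&(P[...,2]>.05)
    for z in np.arange(.05,.9,.05):
        m=ok&(P[...,2]>=z)&(P[...,2]<z+.05)
        if m.sum()>3: q=P[m]; print(t,round(z,2),m.sum(),q.min(0).round(2),q.max(0).round(2),'px',uu[m].min(),uu[m].max(),vv[m].min(),vv[m].max())
    # robot links
    ok=(dd>0)&(np.hypot(P[...,0],P[...,1])<.8)&(P[...,2]>.46)
    for z in np.arange(.45,1.3,.1):
        m=ok&(P[...,2]>=z)&(P[...,2]<z+.1)
        if m.sum()>3: q=P[m]; print(t,'hi',round(z,2),m.sum(),q.min(0).round(2),q.max(0).round(2))
E
```

```text
top0 0.05 543 [ 0.24 -0.2   0.05] [0.4 0.1 0.1] px 342 480 258 333
top0 0.1 1011 [ 0.26 -0.28  0.1 ] [0.4  0.09 0.15] px 350 528 259 330
top0 0.15 796 [ 0.26 -0.25  0.15] [0.4  0.07 0.2 ] px 360 526 260 336
top0 0.2 465 [0.26 0.   0.2 ] [0.29 0.05 0.25] px 376 409 322 343
top0 0.25 353 [ 0.26 -0.02  0.25] [0.29 0.02 0.3 ] px 396 429 328 350
top0 0.3 470 [ 0.26 -0.05  0.3 ] [0.29 0.   0.35] px 417 459 336 359
top0 0.35 786 [ 0.24 -0.07  0.35] [ 0.29 -0.03  0.4 ] px 446 489 342 384
top0 0.4 902 [ 0.25 -0.11  0.4 ] [ 0.29 -0.04  0.45] px 470 547 352 399
top0 0.45 330 [ 0.25 -0.13  0.45] [ 0.27 -0.05  0.46] px 496 563 384 399
top0 hi 0.45 17 [ 0.25 -0.1   0.46] [ 0.26 -0.06  0.46]
side0 0.05 879 [ 0.24 -0.24  0.05] [0.4  0.11 0.1 ] px 405 460 130 203
side0 0.1 829 [ 0.26 -0.24  0.1 ] [0.4  0.09 0.15] px 409 456 111 185
side0 0.15 557 [ 0.26 -0.24  0.15] [0.4  0.08 0.2 ] px 413 461 100 160
side0 0.2 395 [ 0.26 -0.    0.2 ] [0.29 0.05 0.25] px 449 466 102 133
side0 0.25 308 [ 0.26 -0.03  0.25] [0.29 0.02 0.3 ] px 455 473 74 103
side0 0.3 328 [ 0.26 -0.04  0.3 ] [0.29 0.   0.35] px 461 479 47 76
side0 0.35 487 [ 0.24 -0.07  0.35] [ 0.29 -0.03  0.4 ] px 466 494 18 47
side0 0.4 182 [ 0.21 -0.1   0.4 ] [ 0.29 -0.04  0.43] px 471 519 0 18
```

View pics/crop2.png

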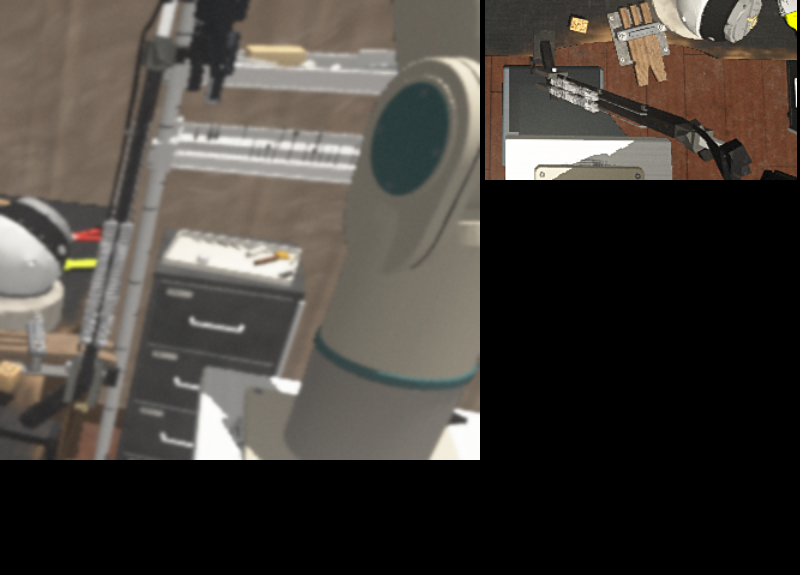

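Crop 2 shows a clamp-lamp arm at x≈0.27, y≈-0.1 to 0.09, rising to at least z 0.46. I'll pass it high and further out.

```bash
python3 -m pendant '[[[0.043,-0.018,-0.012,0,0],[0.086,-0.037,-0.025,0,0],[0.13,-0.055,-0.037,0,0],[0.173,-0.074,-0.05,0,0],[0.216,-0.092,-0.062,0,0],[0.259,-0.11,-0.075,0,0],[0.302,-0.129,-0.087,0,0],[0.345,-0.147,-0.1,0,0]]]' 40
```

```text
clock: 1.15
ee_pos: [0.5002, -0.3491, 0.5048]
ee_rot: [0.984, 0.178, -0.0, -0.0]
force: [0.1, 0.4, 0.8]
width: 0.0853
finger_force: 0.0
```

```bash
python3 -m pendant '[[[0.01,-0.028,0,0,0],[0.02,-0.056,0,0,0],[0.031,-0.084,0,0,0],[0.042,-0.112,0,0,0],[0.052,-0.14,0,0,0],[0.063,-0.169,0,0,0],[0.074,-0.197,0,0,0],[0.084,-0.225,0,0,0]]]'
python3 -c "
from h import *
c=snap('side','side1')
f=load('side1');K,T,dd=f['K'],f['T'],f['d'];vv,uu=np.mgrid[0:400,0:640]
P=np.stack([(uu-K[0,2])/K[0,0],-(vv-K[1,2])/K[1,1],-np.ones_like(dd)],-1)*dd[...,None]@T[:3,:3].T+T[:3,3]
for x in np.arange(.0,.6,.05):
  m=(dd>0)&(P[...,0]>=x)&(P[...,0]<x+.05)&(P[...,1]>-.3)&(P[...,1]<.3)&(P[...,2]>.3)
  if m.sum()>3:q=P[m];print(round(x,2),m.sum(),q.min(0).round(2),q.max(0).round(2))
"
```

```text
clock: 2.15
ee_pos: [0.499, -0.1091, 0.5046]
ee_rot: [0.984, 0.178, -0.0, -0.0]
force: [0.9, 0.4, 0.6]
width: 0.0857
finger_force: 0.0
0.0 2264 [0.   0.02 0.3 ] [0.05 0.07 0.44]
0.05 2042 [ 0.05 -0.05  0.3 ] [0.09 0.06 0.44]
0.2 38 [ 0.21 -0.09  0.38] [ 0.25 -0.06  0.43]
0.25 956 [ 0.25 -0.08  0.3 ] [0.29 0.   0.43]
0.45 493 [ 0.46 -0.09  0.35] [ 0.5  -0.04  0.43]
0.5 62 [ 0.5  -0.17  0.35] [ 0.53 -0.07  0.42]
```

```bash
python3 -m pendant '[[[0.015,-0.038,0,0,0],[0.03,-0.076,0.01,0,0],[0.045,-0.114,0.03,0,0],[0.06,-0.152,0.055,-0.8,0],[0.075,-0.19,0.085,-0.8,0],[0.0886,-0.227,0.12,-0.8,0],[0.0886,-0.227,0.14,-0.8,0],[0.0886,-0.227,0.14,-0.8,0]]]'
python3 -c "
from h import *
snap('wrist','w1');im=load('w1')['im']
cv2.imwrite('pics/w1b.png',im[:,:,::-1]);s=manip.state();print(s['ee_pos'],R.from_quat(s['ee_rot']).as_matrix()[:2,0],s['qpos'])
"
```

```text
clock: 3.2
ee_pos: [0.5021, 0.1335, 0.3632]
ee_rot: [0.983, 0.185, -0.002, 0.0]
force: [-0.1, 0.4, -0.4]
width: 0.0854
finger_force: 0.0
[0.50271942 0.133134   0.36440511] [0.9318223  0.36291193] [-0.23650052  0.4989363  -0.1106632   1.91926904  0.07987941  0.7289991
 -1.59287905]
```

View pics/w1b.png

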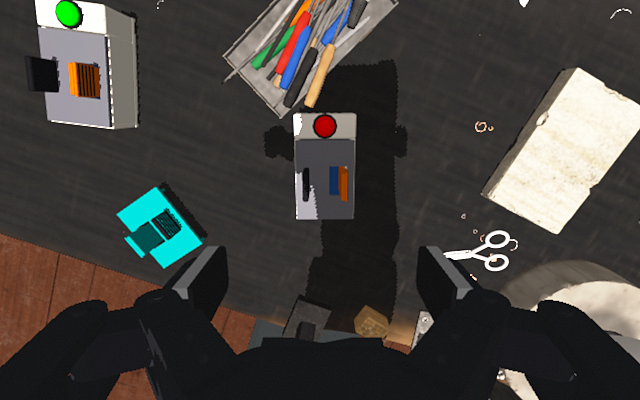

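The wrist view shows the red lamp at (324,126), the black grip at (306,184) and the orange tab at (344,183). The box edges run parallel to the image columns, so the yaw is right.

```bash
python3 - <<'E'
from h import *
s=manip.state();M=R.from_quat(s['ee_rot']).as_matrix();p=np.array(s['ee_pos'])
for n,u,v,z in[('black outer top',302,184,.069),('orange outer top',349,184,.069),('lamp',324.5,126,.046),('near left plate',295,219,.044),('near right plate',354,219,.044)]:
    w=px('w1',u,v,z);d=px('w1',u,v);print(n,w.round(4),'depthpt',None if d is None else d.round(4),'tool',(M.T@(w-p)).round(4))
f=load('w1');K,T,dd=f['K'],f['T'],f['d'];vv,uu=np.mgrid[0:400,0:640]
P=np.stack([(uu-K[0,2])/K[0,0],-(vv-K[1,2])/K[1,1],-np.ones_like(dd)],-1)*dd[...,None]@T[:3,:3].T+T[:3,3]
t=(P-p)@M
for n,(a,b),reg in[('box',(.035,.056),0),('grips',(.06,.08),0)]:
    m=(dd>0)&(P[...,2]>a)&(P[...,2]<b)&(uu>285)&(uu<365)&(vv>105)&(vv<230)
    q=t[m];print(n,m.sum(),q[:,:2].min(0),q[:,:2].max(0),np.median(P[m][:,2]),cv2.minAreaRect((q[:,:2]*1000).astype(np.float32)))
    im=f['im'][m]
    if n=='grips':
        o=(im[:,0]>im[:,2]*1.5)&(im[:,0]>90);print('orange',q[o].mean(0),q[o].min(0),q[o].max(0),'other',q[~o].mean(0),q[~o].min(0),q[~o].max(0))
E
```

```text
black outer top [0.5011 0.1514 0.069 ] depthpt [0.5009 0.1513 0.0682] tool [ 0.0056 -0.0176  0.2954]
orange outer top [0.5157 0.114  0.069 ] depthpt [0.5108 0.1097 0.0435] tool [0.0055 0.0225 0.2954]
lamp [0.552  0.1505 0.046 ] depthpt [0.5522 0.1506 0.0506] tool [0.0527 0.0016 0.3183]
near left plate [0.4601 0.145  0.044 ] depthpt [4.441e-01 1.431e-01 4.000e-04] tool [-0.035  -0.0266  0.3204]
near right plate [0.4807 0.092  0.044 ] depthpt [ 4.677e-01  8.190e-02 -1.000e-04] tool [-0.035   0.0302  0.3205]
box 5563 [-0.03605986 -0.02682765] [0.06295372 0.02938541] 0.043957830541343 ((13.526874542236328, 1.3024349212646484), (56.047122955322266, 98.98047637939453), 89.79763793945312)
grips 422 [-0.01002679 -0.01858229] [0.01539156 0.02138822] 0.06862259920408695 ((2.674616813659668, 1.4022159576416016), (39.960853576660156, 25.41813850402832), 89.97445678710938)
orange [0.00352491 0.01792862 0.29630717] [-0.00993566  0.01478336  0.29338087] [0.01539156 0.02138822 0.3039582 ] other [ 0.00338078 -0.01509052  0.29600448] [-0.01002679 -0.01858229  0.29396766] [0.01537672 0.01859388 0.30437073]
```

```bash
python3 -m pendant '[[[0.002,-0.002,0.04,0,0],[0.002,-0.002,0.08,0,0],[0.002,-0.002,0.115,0,0],[0.002,-0.002,0.135,0,0],[0.002,-0.002,0.145,0,0],[0.002,-0.002,0.145,0,0.3],[0.002,-0.002,0.145,0,0.35],[0.002,-0.002,0.145,0,0.35]]]' 30
python3 -c "
from h import *
snap('wrist','w2');s=manip.state();print(s['ee_pos'])"
```

```text
clock: 4.25
ee_pos: [0.5043, 0.1361, 0.2207]
ee_rot: [0.983, 0.185, 0.001, -0.0]
force: [-0.0, -0.2, -0.1]
width: 0.0556
finger_force: 0.0
[0.50416489 0.13612694 0.22052084]
```

View pics/w2.png

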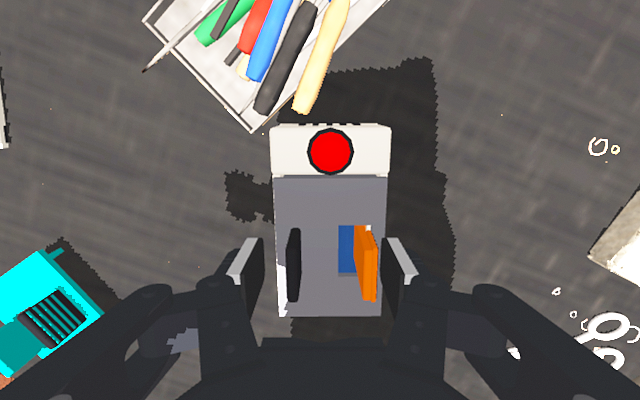

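The tips sit beside both grips: black grip at (293,265) with its pad at (252,262), orange tab at (368,262) with its pad at (397,262). Both are clear of the plate, so I'm closing now.

```bash
python3 -m pendant '[[[0,0,0,0,0.45],[0,0,0,0,0.5],[0,0,0,0,0.55],[0,0,0,0,0.6],[0,0,0,0,0.65],[0,0,0,0,0.7],[0,0,0,0,0.8],[0,0,0,0,1]]]' 35
python3 -c "
from h import *
snap('wrist','w3');s=manip.state();print(s['ee_pos'],s['width'],s['finger_force'])"
```

```text
clock: 5.3
ee_pos: [0.5038, 0.1368, 0.2207]
ee_rot: [0.983, 0.185, 0.0, -0.0]
force: [-1.7, -0.3, 10.6]
width: 0.0301
finger_force: 33.8
[0.50377934 0.13678097 0.2206391 ] 0.03103319690272134 33.783472180366516
```

View pics/w3.png

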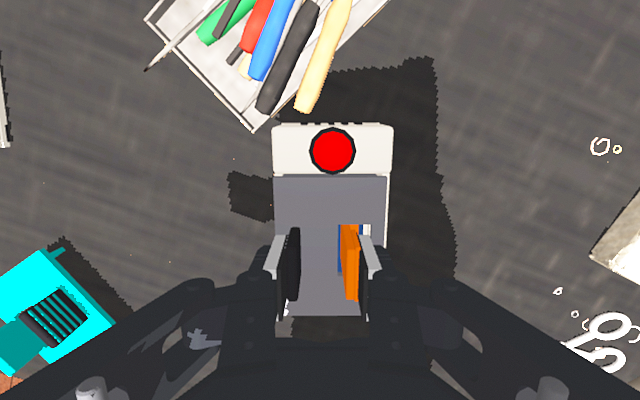

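The tab is fully pinched (31 mm across) and the box has barely moved. Lifting straight up slowly.

```bash
python3 -m pendant '[[[0,0,-0.003,0,1],[0,0,-0.007,0,1],[0,0,-0.012,0,1],[0,0,-0.018,0,1],[0,0,-0.025,0,1],[0,0,-0.033,0,1],[0,0,-0.042,0,1],[0,0,-0.05,0,1]]]'
python3 -c "
from h import *
snap('side','s3');snap('wrist','w4');s=manip.state();print(s['ee_pos'],s['width'],s['finger_force'],s['force'])
a=load('s3')['im'][120:270,240:440,::-1];b=load('w4')['im'][:,:,::-1]
o=np.zeros((400,800,3),np.uint8);o[:300,:400]=cv2.resize(a,(400,300));o[:250,400:]=cv2.resize(b,(400,250));cv2.imwrite('pics/lift.png',o)"
```

```text
clock: 6.35
ee_pos: [0.5039, 0.1361, 0.2705]
ee_rot: [0.983, 0.185, 0.0, -0.0]
force: [-0.7, -0.1, 0.1]
width: 0.0303
finger_force: 35.0
[0.50421064 0.1361761  0.27076317] 0.030275614293492736 35.0279438495636 [ 0.40700662  0.57597223 -1.35090077]
```

View pics/lift.png

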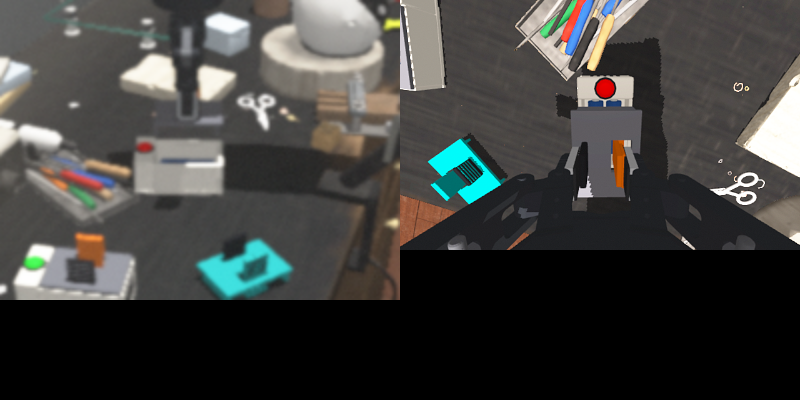

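Cover is off: the box stands in place with the blue cells visible, and the cover is held level. Moving above the board now.

```bash
python3 -m pendant '[[[0,0,-0.02,0,1],[0.001,0.02,-0.035,2,1],[0.004,0.06,-0.04,6,1],[0.007,0.1,-0.04,11,1],[0.01,0.145,-0.04,16,1],[0.013,0.19,-0.04,21,1],[0.015,0.225,-0.04,25,1],[0.0168,0.2435,-0.04,26.7,1]]]'
python3 -m pendant '[[[0,0,0.01,0,1],[0,0,0.025,0,1],[0,0,0.04,0,1],[0,0,0.055,0,1],[0,0,0.065,0,1],[0,0,0.07,0,1],[0,0,0.072,0,1],[0,0,0.072,0,1]]]'
python3 -c "
from h import *
snap('side','s5');snap('wrist','w5');s=manip.state();print(s['ee_pos'],s['width'],s['finger_force'],s['force'])
a=load('s5')['im'][120:220,270:420,::-1];b=load('w5')['im'][:,:,::-1]
o=np.zeros((550,640,3),np.uint8);o[:300,:450]=cv2.resize(a,(450,300));o[300:550,:400]=cv2.resize(b,(400,250));cv2.imwrite('pics/pre.png',o)"
```

```text
clock: 7.45
ee_pos: [0.6082, -0.0869, 0.3094]
ee_rot: [0.999, -0.049, -0.0, 0.0]
force: [0.2, 0.7, -0.8]
width: 0.0303
finger_force: 35.0
clock: 8.45
ee_pos: [0.6081, -0.0848, 0.238]
ee_rot: [0.999, -0.047, 0.0, 0.0]
force: [0.1, -0.4, -0.0]
width: 0.0304
finger_force: 35.0
[ 0.6081719  -0.0847586   0.23818819] 0.030690156601653293 35.02515971660614 [-0.26453417 -0.02300804 -0.55041173]
```

View pics/pre.png

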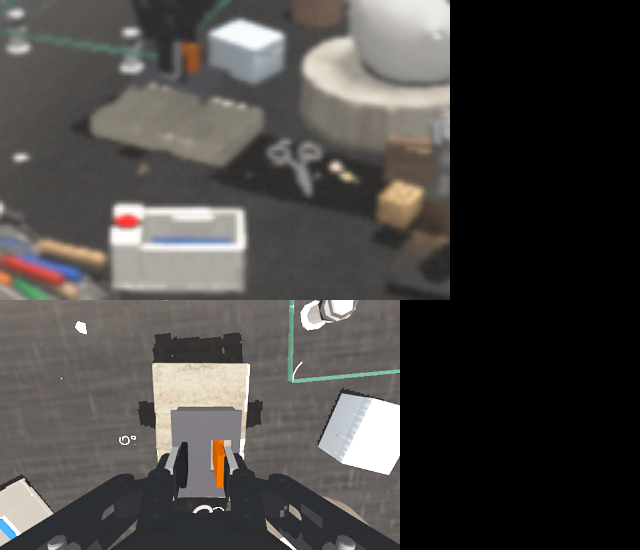

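The cover is level, lined up with the board and centred above it. Lowering gently.

```bash
python3 -m pendant '[[[0,0,0.008,0,1],[0,0,0.014,0,1],[0,0,0.018,0,1],[0,0,0.02,0,1],[0,0,0.021,0,1],[0,0,0.0215,0,1],[0,0,0.022,0,1],[0,0,0.022,0,1]]]'
```

```text
clock: 9.55
ee_pos: [0.6081, -0.0847, 0.216]
ee_rot: [0.999, -0.047, 0.0, -0.0]
force: [-0.9, 0.3, 0.9]
width: 0.0301
finger_force: 35.7
```

```bash
python3 -m pendant '[[[0,0,0.0005,0,1],[0,0,0.0005,0,1],[0,0,0.001,0,1],[0,0,0.001,0,1],[0,0,0.0015,0,1],[0,0,0.0015,0,1],[0,0,0.0015,0,1],[0,0,0.0015,0,1]]]'
```

```text
clock: 10.55
ee_pos: [0.608, -0.0846, 0.2158]
ee_rot: [0.999, -0.047, 0.0, 0.0]
force: [-3.1, 1.3, 10.9]
width: 0.0303
finger_force: 39.0
```

```bash
python3 -m pendant '[[[0,0,-0.001,0,0.62],[0,0,-0.001,0,0.59],[0,0,-0.001,0,0.56],[0,0,-0.001,0,0.53],[0,0,-0.001,0,0.5],[0,0,-0.001,0,0.45],[0,0,-0.001,0,0.38],[0,0,-0.001,0,0.3]]]' 20
python3 -m pendant '[[[0,0,0,0,0.25],[0,0,0,0,0.2],[0,0,0,0,0.2],[0,0,-0.01,0,0.2],[0,0,-0.03,0,0.2],[0,0,-0.06,0,0.2],[0,0,-0.1,0,0.2],[0,0,-0.14,0,0.2]]]'
python3 -c "
from h import *
snap('side','s6');snap('wrist','w6');snap('top','t6');s=manip.state();print(s['ee_pos'],s['width'],s['finger_force'],s['force'])
a=load('s6')['im'][120:290,230:420,::-1];b=load('w6')['im'][:,:,::-1]
o=np.zeros((600,790,3),np.uint8);o[:340,:380]=cv2.resize(a,(380,340));o[340:590,:400]=cv2.resize(b,(400,250));o[:300,400:780]=cv2.resize(load('t6')['im'][130:250,200:352,::-1],(380,300));cv2.imwrite('pics/end.png',o)"
```

```text
clock: 11.55
ee_pos: [0.608, -0.0847, 0.2152]
ee_rot: [0.999, -0.047, 0.0, 0.0]
force: [0.1, -0.3, -0.9]
width: 0.0602
finger_force: 0.0
clock: 12.55
ee_pos: [0.6079, -0.0847, 0.3581]
ee_rot: [0.999, -0.047, 0.001, 0.0]
force: [0.8, -0.3, -0.8]
width: 0.0685
finger_force: 0.0
[ 0.60877905 -0.08483255  0.3593248 ] 0.06848115195464288 0.0 [-0.81184448 -0.15833017  0.31489083]
```

View pics/end.png

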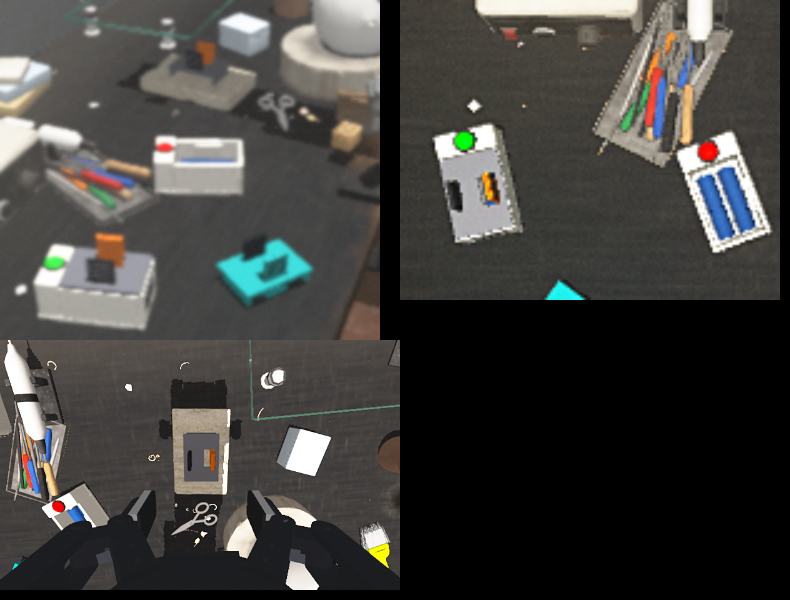

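The cover lies flat and upright in the middle of the board. The red-lamp box is open and still in place, the green-lamp box is untouched, and the gripper is clear.

```bash
python3 -c "
from workcell import manip
print(manip.sign_off())"
```

```text
the job is handed in; nothing more can be done
None
```

The red-lamp box's cover was unlatched, lifted off and set flat, right way up, on the cream board; the box stayed standing in place, the green-lamp box was left alone, and the job was handed in at about 13 s.

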